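# Bring the mustard round to the sandwich

### The arm

A 7-joint arm with a two-finger parallel gripper is mounted at the origin on the work surface. World frame = base frame: x ahead of the robot, y to its left, z up, the work surface at z = 0. Lengths are in m, angles in degrees, forces in N, time in s.
With the tool pointing down it reaches from about 0.425 to 0.875 m from the base axis. Payload 4.7 kg.
Tool frame: the origin (TCP) lies between the finger pads; the fingertips stand 25 mm ahead of it and the grasp point (between the pads) lies 6 mm ahead of it; z points along the fingers, y is the line along which they close (so a half turn about z gives the same grasp; the last joint's range is limited). The gripper opens to 85 mm and grips with 20 to 120 N. Pads are 22 mm wide; open, the fingers measure 114 mm over their backs; the gripper's body (76 mm by 85 mm) begins 54 mm behind the grasp point. The pads swing forward as they close: fully open they stand 13 mm farther back than shut.
Start: joints at [-66.114, 18.392, -4.016, 83.108, 1.295, 78.541, -3.26], TCP at [0.255, 0.598, 0.256] pointing down, gripper open.
Joint ranges: [-163.93, 163.93], [-17.29, 119.83], [-79.2, 71.16], [3.27, 140.29], [-89.18, 269.18], [5.43, 117.66], [-154.24, 154.24]. Speed limits (degrees/s): [147.25, 147.25, 180, 180, 180, 180, 180].

### API

Orientations are given as [roll, pitch, yaw] about the fixed x, y, z axes, in that order (R = Rz(yaw) Ry(pitch) Rx(roll)).
In Python, from cell import env gives the robot as it stands. The module is installed in compiled form; this text tells all that it offers.
- The arm moves only by the tool drive_tool, never from a script. Its argument "steps" is a list of rows, each a list of 3 entries, a list of its own where there are three numbers: the turn, a rotation vector about the tool's x, y, z in rad, then the shift along the tool's x, y, z in m, then the opening, from 0 (shut) to 1 (fully open). A call has exactly 10 rows; each row is the pose to reach, as a shift and turn from the pose commanded when the call began, along the tool's axes at that moment; what a row does not reach only later rows make up. A row lasts 1/12 s, in which the tool goes at most 41.7 mm and 7.16 degrees, less where a joint would pass 70% of its speed; a pose out of reach is approached as far as the arm can. A call with a gripper value outside its range is refused whole. The fingers move at their own pace and stop on an object; "newtons" is the grip in N (left out, the last holds). Time passes only in rows, so rows that repeat a pose let the fingers close, or fill a call up. It gives the time, the measured TCP pose, the force, the opening and the grip force at its end, in the units of the state.
- env.get_obs(): the state, without advancing time (a new reading comes with each control period).
- env.grab_frame(name): name is "scene" or "top" or "wrist"; returns the picture (400x640x3 uint8, blue, green, red); there is no depth.
- env.calibration(name): a dict with "fx", "fy", "cx", "cy" (pixels), "eye" and "rotation" of the camera in the world; the wrist camera has in their place "hand_eye" (4x4, takes a point from camera to tool coordinates, whose origin is the TCP and whose axes are the flange's). Camera axes: x right, y down, z forward; pixel columns grow to the right and rows downward; lengths in m; the calibration is good to about 2 mm. A picture is of the moment at which its call begins: read the wrist's pose just before it. calibration takes no time and is no camera call.
- env.close_job(): hands the job in; it is judged then, once.
The state is a dict: "t": time; "qpos": joint angles; "joint_vel": joint speeds; "effort": joint torques, N m; "ee_pos": TCP position; "ee_rot": TCP orientation; "ft_force": force on the tool from outside, world axes, zero at the start; "ft_torque": the same for the moment, N m; "width": opening from 0.0 (shut) to 1.0 (fully open); "finger_force": force on a finger pad.
Only numpy, scipy, OpenCV 4.12 (cv2) and the standard library are available. Lean on these libraries where they do the work, as an engineer would, in place of code of your own. Each camera call takes 0.05 s, during which the arm holds its last target. There are 200 camera calls.

### The job

On the stall's counter, turn the sauce carousel by pushing its lobed rim round with the fingertips, until the yellow mustard bottle is at the front, straight in line with the middle of the sandwich on its board. Do not touch the bottles or their cups: every bottle stays upright in its cup, and the sandwich, the shaker and the steel dome stay where they are. Leave the carousel standing still.

Things in the scene. Friction and masses are not known exactly. Their poses are not given: they have to be found in the camera images.
- carousel: Fixed foot of the sauce carousel: a black disc 216 mm across, 10 mm high, hidden under the turntable, with a bearing on it. Origin: on the counter, on the turning axis; z up. Its -x axis is the carousel's front: it points straight at the middle of the sandwich board. It does not move. A fixed griddle fills the counter left of y = 0.5 m.
- tray: The turntable: a flat aluminium plate shaped like a flower with six round lobes, 346 mm across over the lobes, level, from 22 to 44 mm above the counter. Origin: on the turning axis, on its underside; z up. Turns either way without end or detents on a stiff bearing: about 1 N at the rim moves it, and it stops within a few degrees when the push ends.
- lobe (a point): Point on the outer edge of one of the six lobes, 173 mm from the turning axis, on the turntable's x axis, at its upper face (44 mm above the counter); turns with it. Each lobe is a circle of 43 mm radius centred 130 mm from the axis; the lobes stand 60 degrees apart, one outside each cup.
- notch (a point): Middle of one of the six open finger notches between the lobes: 158 mm from the axis, 30 degrees anticlockwise (from above) of point lobe, at the plate's upper face (44 mm above the counter); turns with it. Others every 60 degrees. A circle of 35 mm radius fits here, bare counter below. Fingertips let down into a notch push the side of a lobe round.
- cups: The six black cups fixed on the turntable: 65 mm across, rims 70 mm above the counter, centred 76 mm from the turning axis at 0, 60, ... 300 degrees from the turntable's x axis, and a low steel cap in the middle. One cup is empty. Origin: on the turning axis, on the turntable's upper face (44 mm above the counter); axes as the turntable's.
- mustard: Mustard: the yellow squeeze bottle, 53 mm across, 164 mm tall with its cone-shaped nozzle, 0.15 to 0.37 kg, standing loose in one of the carousel's cups (76 mm from the carousel's axis; which cup varies). Origin: centre of its underside, z up along the bottle.
- ketchup: Ketchup: the red squeeze bottle, 53 mm across, 164 mm tall with its cone-shaped nozzle, 0.15 to 0.37 kg, standing loose in one of the carousel's cups (76 mm from the carousel's axis; which cup varies). Origin: centre of its underside, z up along the bottle.
- mayo: Mayonnaise: the white squeeze bottle, 53 mm across, 164 mm tall with its cone-shaped nozzle, 0.15 to 0.37 kg, standing loose in one of the carousel's cups (76 mm from the carousel's axis; which cup varies). Origin: centre of its underside, z up along the bottle.
- relish: Relish: the green squeeze bottle, 53 mm across, 164 mm tall with its cone-shaped nozzle, 0.15 to 0.37 kg, standing loose in one of the carousel's cups (76 mm from the carousel's axis; which cup varies). Origin: centre of its underside, z up along the bottle.
- brown_sauce: Brown sauce: the dark brown, black-capped squeeze bottle, 53 mm across, 164 mm tall with its cone-shaped nozzle, 0.15 to 0.37 kg, standing loose in one of the carousel's cups (76 mm from the carousel's axis; which cup varies). Origin: centre of its underside, z up along the bottle.
- board: Dark wooden board, 190 x 200 x 18 mm, fixed on the counter in front of the carousel, its middle 285 to 310 mm from the carousel's axis. Origin: centre of its underside; its x axis runs along the line from the board to the carousel.
- sandwich: Toasted sandwich, about 100 x 120 mm and 58 mm high, loose on a sheet of paper on the middle of the board. Origin: centre of its underside (18 mm above the counter), z up.
- shaker: Steel seasoning shaker, 69 mm across, 94 mm high, standing loose on the counter beside the board, about 50 mm or more clear of the turntable. Origin: centre of its underside, z up.
- dome: Steel melting dome, 210 mm across, 124 mm high with its black knob, standing loose on the counter at the robot's right. Origin: centre of its rim's plane on the counter, z up.
There are look-alikes about, which are no part of the job. Of the things shaped like the mayo, the white one is meant.

How it is judged (in metres and radians):
At the end, for the whole second after the job is handed in: The yellow bottle's middle is on the sandwich side, within 15 mm (11 degrees of turn) of the line from the carousel's axis to the middle of the board; turntable at rest; all bottles upright in their cups; sandwich, shaker and dome upright within 10 mm of their places (x of mustard in the frame of carousel below -0.055 m and y of mustard in the frame of carousel between -0.015 and 0.015 m and angular speed of tray below 0.05 rad/s and angle between each of mustard, ketchup, mayo, relish, brown_sauce, sandwich, shaker, dome's own z axis and vertical below 0.12 rad and height (world z) of mustard between 0.0352 and 0.0592 m and horizontal distance between mustard and carousel between 0.064 and 0.088 m and height (world z) of ketchup between 0.0352 and 0.0592 m and horizontal distance between ketchup and carousel between 0.064 and 0.088 m and height (world z) of mayo between 0.0352 and 0.0592 m and horizontal distance between mayo and carousel between 0.064 and 0.088 m and height (world z) of relish between 0.0352 and 0.0592 m and horizontal distance between relish and carousel between 0.064 and 0.088 m and height (world z) of brown_sauce between 0.0352 and 0.0592 m and horizontal distance between brown_sauce and carousel between 0.064 and 0.088 m and distance of each of sandwich, shaker, dome from where it was at the start of the episode below 0.01 m); the robot touches nothing.
It fails at once if the robot touches a bottle (contact force between any of the fingers, the arm and mustard above 1 N or contact force between any of the fingers, the arm and ketchup above 1 N or contact force between any of the fingers, the arm and mayo above 1 N or contact force between any of the fingers, the arm and relish above 1 N or contact force between any of the fingers, the arm and brown_sauce above 1 N).
It fails at once if the carousel is turned by its cups instead of its rim (contact force between any of the fingers, the arm and cups above 1 N).
It fails at once if a bottle is lifted out of its cup or tips over (height (world z) of any of mustard, ketchup, mayo, relish, brown_sauce above 0.0672 m or angle between any of mustard, ketchup, mayo, relish, brown_sauce's own z axis and vertical above 0.3 rad).
It fails at once if the sandwich, the shaker or the dome is moved (distance of any of sandwich, shaker, dome from where it was at the start of the episode above 0.01 m).
It also fails if it takes over 70 s, if anything falls off the work surface, if the arm or the gripper's body presses on something with over 40 N, if the wrist force passes 120 N, or if a joint passes its speed limit or range.

## Working session

There is one attempt and no reset: what is moved stays moved. The work goes in short steps, Python scripts to look and compute and a tool call to move; the robot and the scene stay as the last step left them, time stands still between calls to the robot, and variables do not carry over. Pictures are saved under pics/ and viewed, at most 10 in all, crops included, and the job is handed in when it is done.

Besides the shell and the picture viewer there is one more tool, called after ">>>" as name(argument=value, ...) on one line, values as JSON. drive_tool: Moves the arm, as the interface text tells. Its arguments: {"type":"object","properties":{"steps":{"type":"array"},"newtons":{"type":"number"}},"required":["steps"]}

```bash
mkdir -p pics
python3 - <<'E'
from cell import env
import cv2
for n in("top","scene"):
    cv2.imwrite(f"pics/{n}0.png",env.grab_frame(n)); print(n,env.calibration(n))
o=env.get_obs(); print(o)
E
```

```text
top {'fx': 469.96474545761674, 'fy': 469.96474545761674, 'cx': 326.6989580211527, 'cy': 197.8071693937901, 'eye': array([ 0.35486381, -0.07358649,  1.42464085]), 'rotation': array([-170.05209371,   -0.53693373,  -89.45243071])}
scene {'fx': 490.08150117299175, 'fy': 490.08150117299175, 'cx': 323.5927261832543, 'cy': 206.35789477905334, 'eye': array([1.44603778, 0.40945222, 0.7334187 ]), 'rotation': array([-123.97724136,   -0.93109266,  120.43021418])}
{'t': 0.1, 'qpos': array([-66.11315206,  18.43399454,  -4.0155992 ,  83.1679008 ,
         1.29329044,  78.54051417,  -3.2572178 ]), 'joint_vel': array([ 0.04421405, -0.11019017, -0.01361542, -0.20479731,  0.08078349,
        0.01732642,  0.05601644]), 'effort': array([-4.30849605e-04, -4.94880152e+01, -3.84194842e-01, -3.15208089e+01,
        1.31489203e-02,  7.52870139e-03,  1.24385153e-05]), 'ee_pos': array([0.25466165, 0.59756232, 0.2553422 ]), 'ee_rot': array([-1.79902727e+02,  3.75464703e-03,  1.56925255e+02]), 'ft_force': array([-0.51054439,  0.04775312,  0.98562719]), 'ft_torque': array([-0.00383197,  0.01947682, -0.02123979]), 'finger_force': 0.0, 'width': 1.0052236117986397}
```

View pics/top0.png

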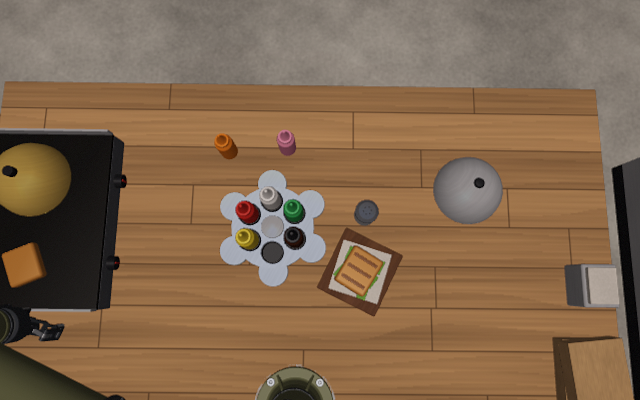

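View pics/scene0.png

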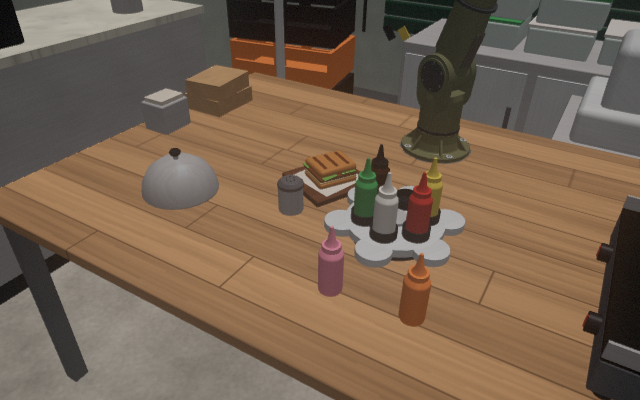

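The top view shows the carousel around (272,227), with the yellow bottle at (246,238), the empty cup at (272,252) and the board at (360,271). The shaker is at (366,212) and the dome at (468,190). 

Look-alikes for the mustard are the orange bottle (226,146) and the pink one (286,142), both off the carousel. The yellow dome on the griddle is at (35,178). The mustard is the yellow one in a cup at (246,238).

```bash
cat > h.py <<'E'
import numpy as np,cv2
from scipy.spatial.transform import Rotation as R
from cell import env
def ray(n,uv,z):
    c=env.calibration(n);uv=np.atleast_2d(uv).astype(float)
    d=np.c_[(uv[:,0]-c['cx'])/c['fx'],(uv[:,1]-c['cy'])/c['fy'],np.ones(len(uv))]@R.from_euler('xyz',c['rotation'],degrees=True).as_matrix().T
    e=c['eye'];return (e+d*((z-e[2])/d[:,2])[:,None])[:,:2]
def tray(im):
    hsv=cv2.cvtColor(im,cv2.COLOR_BGR2HSV).astype(int)
    b=im.astype(int)
    m=((b[...,0]>b[...,2]+3)&(hsv[...,2]>140)).astype(np.uint8)
    roi=np.zeros_like(m);roi[165:292,212:332]=1;m*=roi
    m=cv2.morphologyEx(m,cv2.MORPH_CLOSE,np.ones((3,3)))
    c=max(cv2.findContours(m,cv2.RETR_EXTERNAL,cv2.CHAIN_APPROX_NONE)[0],key=cv2.contourArea)
    p=ray("top",c[:,0],.044)
    from scipy.optimize import least_squares
    def f(q):
        v=p-q[:2];a=np.arctan2(v[:,1],v[:,0])-q[2];a=(a+np.pi/6)%(np.pi/3)-np.pi/6
        r=np.hypot(v[:,0],v[:,1])
        return np.hypot(r*np.cos(a)-.130,r*np.sin(a))-.043
    s=min((least_squares(f,[*p.mean(0),k],loss='soft_l1',f_scale=.002) for k in(0,.35,.7)),key=lambda s:s.cost)
    return s.x,np.median(abs(s.fun)),c
E
python3 - <<'E'
from h import *
im=cv2.imread("pics/top0.png")
q,e,c=tray(im);print("tray",q[:2],np.degrees(q[2])%60,e)
hsv=cv2.cvtColor(im,cv2.COLOR_BGR2HSV)
C=q[:2]
b=ray("top",[360,271],.018)  
dk=ray("top",[[347,230],[402,256],[374,315],[319,285]],.018);print("board corners",dk,dk.mean(0))
B=dk.mean(0);v=B-C;print("dist",np.hypot(*v),"front deg",np.degrees(np.arctan2(v[1],v[0])))
for n,u,z in(("must",[244,233],.208),("must cup",[249,243],.1),("empty",[272,252],.07),("shaker",[366,209],.094),("dome",[468,190],.03),("pink",[287,152],.01),("orange",[230,156],.01)):
    w=ray("top",u,z)[0];v=w-C;print(n,w,np.hypot(*v),np.degrees(np.arctan2(v[1],v[0])))
d=im.copy();cv2.drawContours(d,[c],-1,(0,0,255),1)
cv2.imwrite("pics/crop0.png",cv2.resize(d[160:320,200:420],None,fx=3.5,fy=3.5,interpolation=cv2.INTER_CUBIC))
E
```

```text
tray [0.50931929 0.07555728] 2.3038973605526034 0.003335768394486488
board corners [[ 0.5042024  -0.14633285]
 [ 0.42823228 -0.31039123]
 [ 0.25651922 -0.22556792]
 [ 0.34096029 -0.06424473]] [ 0.38247855 -0.18663418]
dist 0.29126094575099337 front deg -115.81637166207761
must [0.47342046 0.13035946] 0.0655133931903254 123.22728826202594
must cup [0.45594354 0.13331353] 0.07864321665261342 132.74273917264568
empty [0.43317015 0.07121644] 0.07627276511487184 -176.73741227120894
shaker [ 0.55706872 -0.19673306] 0.2764453626019725 -80.05362188149047
dome [ 0.62840959 -0.51228991] 0.5997889810180073 -78.54760663138396
pink [0.74620119 0.0402432 ] 0.23949972061801128 -8.479141241424099
orange [0.73125657 0.21639734] 0.26285371648086403 32.39896512443242
```

View pics/crop0.png

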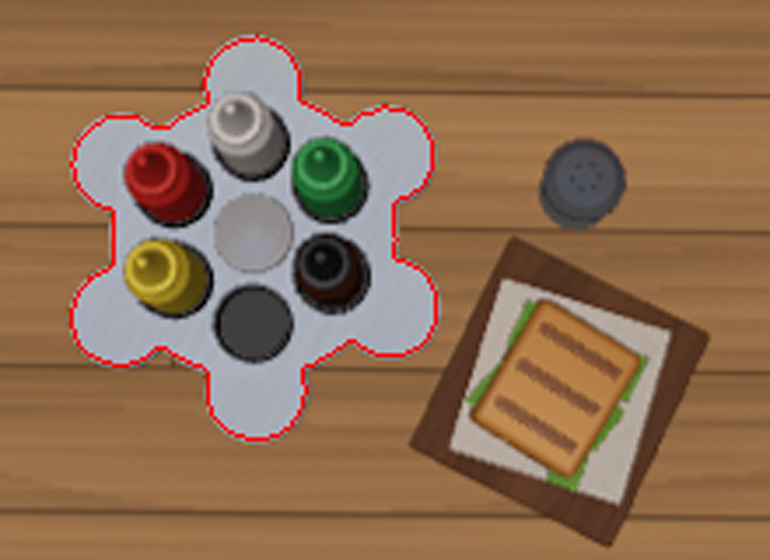

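The crop shows the yellow bottle standing in a carousel cup, and the red tray outline fits well. The tray lobes sit at 2.3°+60k, the mustard at about 122° and the front at about 244°, so the tray must turn about +122°. The orange and pink look-alikes stand off the tray. 

Plan: two counter-clockwise pushes of about 61° each, starting from the notch at 32°.

```bash
cat >> h.py <<'E'
def rel(targets):
    """targets: (x,y,z,yaw); print shift/turn in current commanded tool frame (measured pose)"""
    o=env.get_obs();R0=R.from_euler('xyz',o['ee_rot'],degrees=True)
    for t in targets:
        Rt=R.from_euler('xyz',[180,0,t[3]],degrees=True)
        print(np.round((R0.inv()*Rt).as_rotvec(),3),np.round(R0.inv().apply(np.array(t[:3])-o['ee_pos']),4))
C=np.array([.5093,.0756])
def arc(th,r,z,dy=90):
    a=np.radians(th);return (*(C+r*np.array([np.cos(a),np.sin(a)])),z,th+dy)
E
python3 - <<'E'
from h import *
print(np.round(env.calibration("wrist")["hand_eye"],3))
rel([arc(32,.160,.26),arc(32,.16,.28)])
E
```

```text
[[-0.    -0.961 -0.275  0.069]
 [ 1.    -0.001  0.001 -0.001]
 [-0.001 -0.275  0.961 -0.117]
 [ 0.     0.     0.     1.   ]]
[-0.002  0.001  0.61 ] [-0.5304 -0.2492 -0.0042]
[-0.002  0.001  0.61 ] [-0.5304 -0.2493 -0.0242]
```

>>> drive_tool(steps=[[[0, 0, 0.06], [-0.025, -0.012, -0.01], 0.5], [[0, 0, 0.12], [-0.055, -0.026, -0.02], 0], [[0, 0, 0.18], [-0.085, -0.04, -0.02], 0], [[0, 0, 0.24], [-0.115, -0.054, -0.02], 0], [[0, 0, 0.3], [-0.145, -0.068, -0.02], 0], [[0, 0, 0.36], [-0.175, -0.082, -0.02], 0], [[0, 0, 0.42], [-0.205, -0.096, -0.02], 0], [[0, 0, 0.48], [-0.235, -0.11, -0.02], 0], [[0, 0, 0.54], [-0.265, -0.124, -0.02], 0], [[0, 0, 0.61], [-0.29, -0.136, -0.02], 0]], newtons=30)

```text
t: 0.93
ee_pos: [0.4698, 0.3566, 0.276]
ee_rot: [-180.0, 0.1, 121.7]
ft_force: [0.7, 0.0, -0.5]
width: -0.002
finger_force: 0.0
```

```bash
python3 -c "
from h import *
rel([arc(32,.160,.28),arc(32,.16,.15)])"
```

```text
[-0.     0.001 -0.005] [-0.259   0.0459 -0.0038]
[-0.     0.001 -0.005] [-0.2589  0.046   0.1262]
```

>>> drive_tool(steps=[[[0, 0, 0], [-0.03, 0.006, 0], 0], [[0, 0, 0], [-0.065, 0.012, 0], 0], [[0, 0, 0], [-0.1, 0.018, 0], 0], [[0, 0, 0], [-0.135, 0.024, 0], 0], [[0, 0, 0], [-0.17, 0.03, 0], 0], [[0, 0, 0], [-0.2, 0.036, 0], 0], [[0, 0, 0], [-0.23, 0.042, 0], 0], [[0, 0, 0], [-0.25, 0.046, 0.01], 0], [[0, 0, 0], [-0.257, 0.046, 0.03], 0], [[0, 0, 0], [-0.257, 0.046, 0.05], 0]])

```text
t: 1.77
ee_pos: [0.6453, 0.1617, 0.2259]
ee_rot: [180.0, 0.1, 121.7]
ft_force: [0.4, -0.4, 0.1]
width: -0.004
finger_force: 0.0
```

```bash
python3 -c "
from h import *
rel([arc(32,.160,.2),arc(32,.16,.056)])
im=env.grab_frame('wrist');cv2.imwrite('pics/w1.png',im)"
```

```text
[ 0.001  0.002 -0.006] [-0.0009 -0.0009  0.0259]
[ 0.001  0.002 -0.006] [-0.0006 -0.001   0.1699]
```

View pics/w1.png

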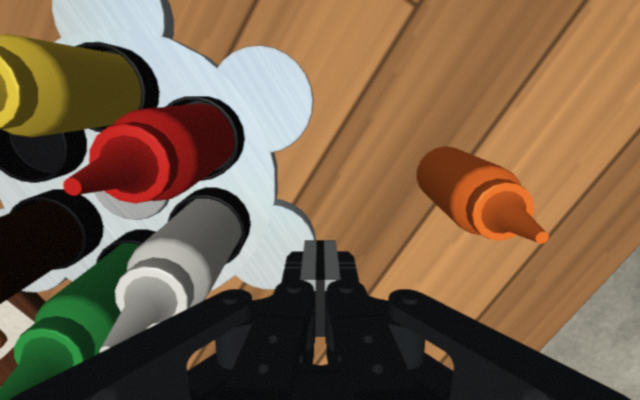

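The wrist view shows the closed fingertips at (320,245) above the notch between the white bottle's lobe and the red bottle's lobe. The orange bottle stands clear at (480,195). I'll lean the gripper 0.1 rad outward for more room to the bottles.

```bash
sed -i "s/Rt=R.from_euler.*/Rt=R.from_euler('xyz',[180,0,t[3]],degrees=True)*R.from_rotvec([.1,0,0])/" h.py; python3 -c "
from h import *
rel([arc(33,.1625,.226),arc(33,.1625,.05)])"
```

```text
[ 0.093 -0.002 -0.021] [-0.0009  0.0036 -0.0057]
[ 0.093 -0.002 -0.021] [-0.0011  0.0049  0.1703]
```

>>> drive_tool(steps=[[[0.05, 0, -0.01], [0, 0.002, 0.02], 0], [[0.1, 0, -0.02], [0, 0.004, 0.04], 0], [[0.1, 0, -0.02], [0, 0.005, 0.06], 0], [[0.1, 0, -0.02], [0, 0.005, 0.08], 0], [[0.1, 0, -0.02], [0, 0.005, 0.1], 0], [[0.1, 0, -0.02], [0, 0.005, 0.12], 0], [[0.1, 0, -0.02], [0, 0.005, 0.14], 0], [[0.1, 0, -0.02], [0, 0.005, 0.155], 0], [[0.1, 0, -0.02], [0, 0.005, 0.165], 0], [[0.1, 0, -0.02], [0, 0.005, 0.17], 0]])

```text
t: 2.65
ee_pos: [0.6468, 0.1684, 0.0548]
ee_rot: [-174.1, -0.1, 123.1]
ft_force: [-0.1, -0.2, -1.3]
width: 0.001
finger_force: 0.0
```

```bash
python3 -c "
from h import *
rel([arc(t,.1625,.05) for t in range(36,66,3)])
o=env.get_obs();print(o['ee_pos'],o['ee_rot'],o['ft_force'],np.round(o['qpos']))"
```

```text
[-0.002 -0.007 -0.049] [ 0.0056 -0.003   0.0051]
[-0.002 -0.012 -0.102] [ 0.0141 -0.0037  0.0052]
[-0.002 -0.017 -0.154] [ 0.0225 -0.0047  0.0053]
[-0.002 -0.023 -0.206] [ 0.0309 -0.0063  0.0055]
[-0.002 -0.028 -0.258] [ 0.0391 -0.0082  0.0057]
[-0.002 -0.033 -0.31 ] [ 0.0473 -0.0106  0.006 ]
[-0.002 -0.038 -0.362] [ 0.0553 -0.0134  0.0063]
[-0.002 -0.044 -0.414] [ 0.0632 -0.0166  0.0066]
[-0.002 -0.049 -0.466] [ 0.0709 -0.0202  0.007 ]
[-0.002 -0.054 -0.518] [ 0.0784 -0.0243  0.0074]
[0.64676519 0.16836789 0.0547592 ] [-1.74147205e+02 -1.00206215e-01  1.23142393e+02] [-0.05378404 -0.20052887 -1.29117117] [-30.  34.  17.  87.  -8.  66.  22.]
```

>>> drive_tool(steps=[[[0, -0.007, -0.05], [0.006, -0.002, 0.001], 0], [[0, -0.012, -0.1], [0.014, -0.003, 0.001], 0], [[0, -0.017, -0.154], [0.0225, -0.004, 0.001], 0], [[0, -0.023, -0.206], [0.031, -0.006, 0.001], 0], [[0, -0.028, -0.258], [0.039, -0.008, 0.001], 0], [[0, -0.033, -0.31], [0.047, -0.0105, 0.001], 0], [[0, -0.038, -0.362], [0.055, -0.0135, 0.002], 0], [[0, -0.044, -0.414], [0.063, -0.0165, 0.002], 0], [[0, -0.049, -0.466], [0.071, -0.02, 0.002], 0], [[0, -0.054, -0.518], [0.078, -0.024, 0.003], 0]])

```text
t: 3.48
ee_pos: [0.5858, 0.2212, 0.0574]
ee_rot: [-174.4, 0.2, 153.1]
ft_force: [0.8, 0.1, 0.3]
width: -0.002
finger_force: 0.5
```

```bash
python3 -c "
from h import *
im=env.grab_frame('top');cv2.imwrite('pics/t2.png',im)
try:
  q,e,c=tray(im);print(q,np.degrees(q[2])%60,e)
except Exception as x:print(x)
rel([arc(t,.1625,.05) for t in range(63,106,4)])
o=env.get_obs();print(o['ee_pos'],o['ee_rot'],o['ft_force'],np.round(o['qpos']))
cv2.imwrite('pics/t2c.png',cv2.resize(im[130:310,190:420],None,fx=3,fy=3))"
```

```text
[0.50884146 0.07540152 0.36019691] 20.637762998365172 0.00334763597239212
[0.002 0.001 0.006] [-0.0003 -0.0016  0.0073]
[ 0.002 -0.006 -0.064] [ 0.011  -0.002   0.0073]
[ 0.002 -0.012 -0.133] [ 0.0223 -0.0031  0.0074]
[ 0.002 -0.019 -0.202] [ 0.0335 -0.005   0.0076]
[ 0.002 -0.026 -0.272] [ 0.0445 -0.0076  0.0079]
[ 0.002 -0.033 -0.341] [ 0.0553 -0.0111  0.0082]
[ 0.002 -0.04  -0.411] [ 0.0658 -0.0152  0.0086]
[ 0.002 -0.047 -0.48 ] [ 0.0761 -0.0201  0.0091]
[ 0.002 -0.054 -0.55 ] [ 0.0859 -0.0257  0.0096]
[ 0.002 -0.061 -0.619] [ 0.0954 -0.032   0.0102]
[ 0.002 -0.068 -0.689] [ 0.1043 -0.0389  0.0109]
[0.58382314 0.22263912 0.05711805] [-1.74397058e+02  4.36397110e-02  1.53347565e+02] [-1.57533714  0.82912127 -0.93045664] [-34.  28.  11.  95.  -2.  62.  40.]
```

View pics/t2c.png

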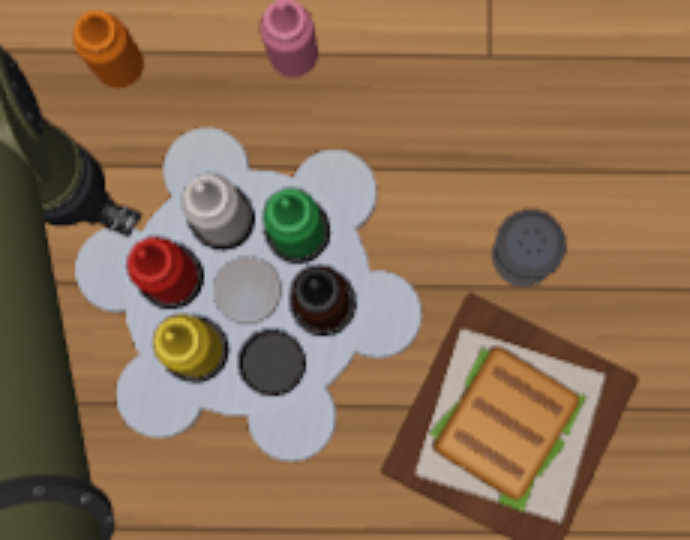

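The crop shows the fingertip at (125,218) pushing the red bottle's lobe. The tray has turned 18° and everything is upright, so I'll keep pushing.

>>> drive_tool(steps=[[[0, -0.006, -0.064], [0.011, -0.002, 0.003], 0], [[0, -0.012, -0.133], [0.022, -0.003, 0.005], 0], [[0, -0.019, -0.2], [0.0335, -0.005, 0.005], 0], [[0, -0.026, -0.27], [0.0445, -0.0075, 0.005], 0], [[0, -0.033, -0.34], [0.055, -0.011, 0.005], 0], [[0, -0.04, -0.41], [0.066, -0.015, 0.006], 0], [[0, -0.047, -0.48], [0.076, -0.02, 0.006], 0], [[0, -0.054, -0.55], [0.086, -0.0255, 0.007], 0], [[0, -0.061, -0.62], [0.0955, -0.032, 0.007], 0], [[0, -0.068, -0.69], [0.104, -0.039, 0.008], 0]])

```text
t: 4.37
ee_pos: [0.4748, 0.2332, 0.0529]
ee_rot: [-174.3, 0.1, -167.2]
ft_force: [0.8, 1.6, 0.6]
width: -0.0
finger_force: 0.7
```

```bash
python3 -c "
from h import *
im=env.grab_frame('top');cv2.imwrite('pics/t3.png',im)
q,e,c=tray(im);print(q,np.degrees(q[2])%60,e)
rel([arc(101,.1625,.05),arc(101,.18,.05),arc(101,.18,.24),arc(33,.2,.24),arc(35,.1625,.24)])
o=env.get_obs();print(o['ee_pos'],o['ee_rot'],o['ft_force'],np.round(o['qpos']))"
```

```text
[0.50891969 0.0754853  0.02545086] 1.4582267271626657 0.0033906765056458572
[0.    0.003 0.035] [-0.0065  0.0014  0.0022]
[0.    0.003 0.035] [-0.0071  0.0188  0.0005]
[0.    0.003 0.035] [-6.900e-03 -1.000e-04 -1.886e-01]
[-0.     0.121  1.216] [-0.1885 -0.1111 -0.1776]
[-0.     0.117  1.182] [-0.1513 -0.1186 -0.1769]
[0.47223946 0.23252757 0.05236538] [-1.74297453e+02 -5.06404831e-02 -1.66970801e+02] [-1.49692263 -0.18203739 -0.70556402] [-35.  16.   3. 112.   6.  54.  67.]
```

>>> drive_tool(steps=[[[0, 0, 0.02], [-0.008, 0.003, 0], 0], [[0, 0, 0.04], [-0.008, 0.006, -0.02], 0], [[0, 0, 0.04], [-0.008, 0.006, -0.05], 0], [[0, 0, 0.04], [-0.008, 0.006, -0.085], 0], [[0, 0, 0.04], [-0.008, 0.006, -0.12], 0], [[0, 0, 0.04], [-0.008, 0.006, -0.15], 0], [[0, 0.01, 0.1], [-0.015, 0.003, -0.17], 0], [[0, 0.02, 0.2], [-0.035, 0, -0.18], 0], [[0, 0.03, 0.3], [-0.055, -0.004, -0.185], 0], [[0, 0.04, 0.4], [-0.075, -0.01, -0.185], 0]])

```text
t: 5.25
ee_pos: [0.5484, 0.2587, 0.2397]
ee_rot: [-174.5, 0.3, 169.2]
ft_force: [-0.2, 0.3, -0.5]
width: 0.002
finger_force: 0.0
```

```bash
python3 -c "
from h import *
rel([arc(50,.19,.23),arc(33,.1625,.22)])
o=env.get_obs();print(o['ee_pos'],o['ee_rot'],np.round(o['qpos']))"
```

```text
[0.005 0.054 0.507] [-0.0886 -0.0203  0.0121]
[0.005 0.083 0.803] [-0.1131 -0.0724  0.0273]
[0.54835746 0.25866821 0.23973913] [-174.47220684    0.25030851  169.22783242] [-35.  16.   6.  89.   3.  79.  49.]
```

>>> drive_tool(steps=[[[0, 0.01, 0.1], [-0.018, -0.004, 0], 0], [[0, 0.02, 0.2], [-0.036, -0.008, 0], 0], [[0, 0.03, 0.3], [-0.054, -0.012, 0], 0], [[0, 0.04, 0.4], [-0.072, -0.016, 0.005], 0], [[0, 0.054, 0.507], [-0.088, -0.02, 0.01], 0], [[0, 0.064, 0.6], [-0.097, -0.038, 0.015], 0], [[0, 0.073, 0.7], [-0.106, -0.056, 0.02], 0], [[0, 0.083, 0.8], [-0.113, -0.072, 0.025], 0], [[0, 0.083, 0.8], [-0.113, -0.072, 0.025], 0], [[0, 0.083, 0.8], [-0.113, -0.072, 0.025], 0]])

```text
t: 6.08
ee_pos: [0.645, 0.1619, 0.2192]
ee_rot: [-174.2, -0.0, 123.3]
ft_force: [0.8, -0.4, 0.1]
width: 0.004
finger_force: 0.0
```

```bash
python3 -c "
from h import *
rel([arc(33,.1625,.22),arc(33,.1625,.05)])
im=env.grab_frame('top');cv2.imwrite('pics/t4.png',im)
q,e,c=tray(im);print(q,np.degrees(q[2])%60,e)
"
```

```text
[-0.001  0.     0.005] [ 0.0015  0.0017 -0.0009]
[-0.001  0.     0.005] [0.0015 0.0188 0.1682]
[0.50860468 0.07650326 0.09902861] 5.673921201181622 0.0035982782585329692
```

>>> drive_tool(steps=[[[0, 0, 0], [0.004, 0.003, 0.01], 0], [[0, 0, 0], [0.004, 0.005, 0.03], 0], [[0, 0, 0], [0.004, 0.007, 0.05], 0], [[0, 0, 0], [0.004, 0.01, 0.075], 0], [[0, 0, 0], [0.004, 0.012, 0.1], 0], [[0, 0, 0], [0.004, 0.014, 0.12], 0], [[0, 0, 0], [0.004, 0.017, 0.14], 0], [[0, 0, 0], [0.004, 0.018, 0.155], 0], [[0, 0, 0], [0.004, 0.019, 0.165], 0], [[0, 0, 0], [0.004, 0.019, 0.17], 0]])

```text
t: 6.97
ee_pos: [0.641, 0.1702, 0.0458]
ee_rot: [-174.1, -0.2, 123.7]
ft_force: [-0.7, 0.7, -0.0]
width: -0.003
finger_force: 0.0
```

```bash
python3 -c "
from h import *
rel([arc(t,.1625,.05) for t in range(37,78,4)])
o=env.get_obs();print(o['ee_pos'],o['ee_rot'],o['ft_force'])"
```

```text
[-0.003 -0.01  -0.057] [ 0.0037 -0.0003 -0.0041]
[-0.003 -0.017 -0.126] [ 0.015  -0.0013 -0.004 ]
[-0.003 -0.024 -0.196] [ 0.0262 -0.0032 -0.0038]
[-0.003 -0.031 -0.265] [ 0.0373 -0.0058 -0.0035]
[-0.003 -0.038 -0.335] [ 0.0481 -0.0091 -0.0031]
[-0.003 -0.045 -0.404] [ 0.0587 -0.0132 -0.0026]
[-0.002 -0.052 -0.474] [ 0.0689 -0.018  -0.0021]
[-0.002 -0.059 -0.543] [ 0.0788 -0.0235 -0.0015]
[-0.002 -0.066 -0.613] [ 0.0883 -0.0297 -0.0008]
[-0.002 -0.073 -0.682] [ 0.0973 -0.0366 -0.    ]
[-0.002 -0.08  -0.752] [ 0.1058 -0.044   0.0008]
[0.6410396  0.17022378 0.04582857] [-174.0759608    -0.21019979  123.69411219] [-0.66716946  0.71024836 -0.01538472]
```

>>> drive_tool(steps=[[[0, -0.01, -0.057], [0.004, 0, -0.003], 0], [[0, -0.017, -0.126], [0.015, -0.001, -0.003], 0], [[0, -0.024, -0.196], [0.026, -0.003, -0.003], 0], [[0, -0.031, -0.265], [0.037, -0.006, -0.003], 0], [[0, -0.038, -0.335], [0.048, -0.009, -0.003], 0], [[0, -0.045, -0.404], [0.059, -0.013, -0.003], 0], [[0, -0.052, -0.474], [0.069, -0.018, -0.002], 0], [[0, -0.059, -0.543], [0.079, -0.0235, -0.001], 0], [[0, -0.066, -0.613], [0.088, -0.03, -0.001], 0], [[0, -0.073, -0.682], [0.097, -0.0365, 0], 0]])

```text
t: 7.8
ee_pos: [0.559, 0.2311, 0.0532]
ee_rot: [-174.4, 0.2, 163.1]
ft_force: [1.1, -0.7, 0.2]
width: 0.002
finger_force: 0.5
```

```bash
python3 -c "
from h import *
im=env.grab_frame('top');cv2.imwrite('pics/t5.png',im)
q,e,c=tray(im);print(q,np.degrees(q[2])%60,e)
rel([arc(t,.1625,.05) for t in (74,78,82,86,90,93,96,98,100,102,104)])
o=env.get_obs();print(o['ee_pos'],o['ee_rot'],o['ft_force'])"
```

```text
[0.50924739 0.07544252 0.54399734] 31.168751474221658 0.003456986334645848
[ 0.001 -0.    -0.01 ] [ 0.0019 -0.001   0.0029]
[ 0.001 -0.007 -0.08 ] [ 0.0132 -0.0015  0.003 ]
[ 0.001 -0.014 -0.149] [ 0.0244 -0.0028  0.0031]
[ 0.001 -0.021 -0.218] [ 0.0356 -0.0049  0.0033]
[ 0.001 -0.028 -0.288] [ 0.0466 -0.0077  0.0036]
[ 0.001 -0.033 -0.34 ] [ 0.0547 -0.0104  0.0038]
[ 0.001 -0.038 -0.392] [ 0.0626 -0.0134  0.0041]
[ 0.001 -0.042 -0.427] [ 0.0678 -0.0157  0.0043]
[ 0.001 -0.045 -0.462] [ 0.0729 -0.0181  0.0046]
[ 0.001 -0.049 -0.496] [ 0.0779 -0.0207  0.0048]
[ 0.001 -0.052 -0.531] [ 0.0829 -0.0235  0.0051]
[0.556235   0.23252681 0.05282804] [-1.74338006e+02  4.49417742e-02  1.63426043e+02] [-2.746983    0.49342387 -0.6212182 ]
```

>>> drive_tool(steps=[[[0, -0.007, -0.08], [0.013, -0.0015, 0.001], 0], [[0, -0.014, -0.149], [0.0245, -0.003, 0.002], 0], [[0, -0.021, -0.218], [0.0355, -0.005, 0.002], 0], [[0, -0.028, -0.288], [0.0465, -0.0075, 0.002], 0], [[0, -0.033, -0.34], [0.0545, -0.0105, 0.002], 0], [[0, -0.037, -0.375], [0.06, -0.0125, 0.002], 0], [[0, -0.04, -0.41], [0.065, -0.0145, 0.003], 0], [[0, -0.042, -0.43], [0.068, -0.016, 0.003], 0], [[0, -0.043, -0.445], [0.0705, -0.017, 0.003], 0], [[0, -0.045, -0.462], [0.073, -0.018, 0.003], 0]])

```text
t: 8.68
ee_pos: [0.4839, 0.2338, 0.0511]
ee_rot: [-174.2, 0.1, -170.5]
ft_force: [1.1, 1.6, 0.1]
width: 0.002
finger_force: 0.6
```

```bash
python3 -c "
from h import *
for i in range(3): im=env.grab_frame('top')
cv2.imwrite('pics/t6.png',im)
q,e,c=tray(im);print(q,np.degrees(q[2])%60,e)
rel([arc(t,.1625,.05) for t in (100,101,102,103,104,105,106)])
o=env.get_obs();print(o['ee_pos'],o['ee_rot'],o['ft_force'])
cv2.imwrite('pics/t6c.png',cv2.resize(im[130:310,190:420],None,fx=3,fy=3))"
```

```text
[ 0.50904786  0.07567551 -0.01479408] 59.152361493817814 0.003480038916250306
[-0.002 -0.001 -0.01 ] [0.0018 0.0029 0.0004]
[-0.002 -0.003 -0.027] [0.0047 0.0028 0.0004]
[-0.002 -0.005 -0.045] [0.0075 0.0027 0.0004]
[-0.002 -0.007 -0.062] [0.0103 0.0026 0.0004]
[-0.002 -0.008 -0.079] [0.0132 0.0024 0.0004]
[-0.002 -0.01  -0.097] [0.016  0.0021 0.0005]
[-0.002 -0.012 -0.114] [0.0188 0.0018 0.0005]
[0.48336306 0.2331537  0.05065756] [-1.74174479e+02 -2.24810292e-02 -1.70572968e+02] [ 0.02220586  0.44227683 -0.02906823]
```

View pics/t6c.png

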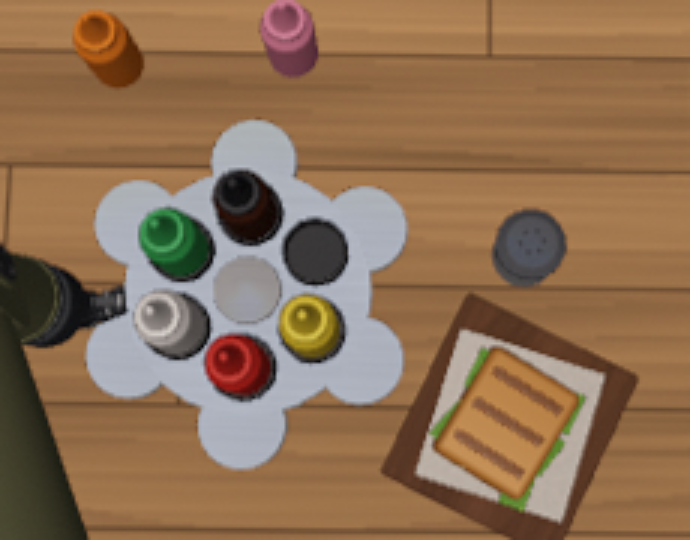

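The crop shows the yellow bottle at (312,325), about 5° short of the board line, with everything upright. I'll give it one slow final nudge.

>>> drive_tool(steps=[[[0, -0.002, -0.015], [0.002, 0, 0], 0], [[0, -0.003, -0.027], [0.0045, 0, 0], 0], [[0, -0.005, -0.04], [0.0065, 0, 0], 0], [[0, -0.006, -0.05], [0.0085, 0, 0], 0], [[0, -0.007, -0.062], [0.0105, 0, 0], 0], [[0, -0.008, -0.075], [0.0125, -0.0005, 0], 0], [[0, -0.009, -0.085], [0.0145, -0.0005, 0], 0], [[0, -0.01, -0.095], [0.016, -0.001, 0], 0], [[0, -0.011, -0.105], [0.017, -0.001, 0], 0], [[0, -0.011, -0.105], [0.017, -0.001, 0], 0]])

```text
t: 9.67
ee_pos: [0.4663, 0.2296, 0.0507]
ee_rot: [-174.2, -0.0, -164.4]
ft_force: [1.0, 1.4, -0.7]
width: 0.001
finger_force: 0.2
```

```bash
python3 -c "
from h import *
for i in range(3): im=env.grab_frame('top')
q,e,c=tray(im);print(q,np.degrees(q[2])%60,e)"
```

```text
[0.5091391  0.07552722 0.09100316] 5.214096803448732 0.0033522075810200856
```

>>> drive_tool(steps=[[[0, 0, 0], [-0.005, 0.002, 0], 0], [[0, 0, 0], [-0.009, 0.005, 0], 0], [[0, 0, 0], [-0.009, 0.006, -0.02], 0], [[0, 0, 0], [-0.009, 0.006, -0.05], 0], [[0, 0, 0], [-0.009, 0.006, -0.085], 0], [[0, 0, 0], [-0.009, 0.006, -0.12], 0], [[0, 0, 0], [-0.009, 0.006, -0.15], 0], [[0, 0, 0], [-0.009, 0.006, -0.18], 0], [[0, 0, 0], [-0.009, 0.006, -0.19], 0], [[0, 0, 0], [-0.009, 0.006, -0.19], 0]])

```text
t: 10.65
ee_pos: [0.4703, 0.2579, 0.2425]
ee_rot: [-174.3, 0.4, -164.5]
ft_force: [0.3, 0.9, -0.5]
width: -0.0
finger_force: 0.0
```

```bash
python3 -c "
from h import *
for i in range(2): im=env.grab_frame('top')
q,e,c=tray(im);print(q,np.degrees(q[2])%60,e)
cv2.imwrite('pics/t8c.png',cv2.resize(im[130:310,190:420],None,fx=3,fy=3))"
```

```text
[0.5092433  0.07566812 0.09039241] 5.179103390614583 0.003308563898245527
```

View pics/t8c.png

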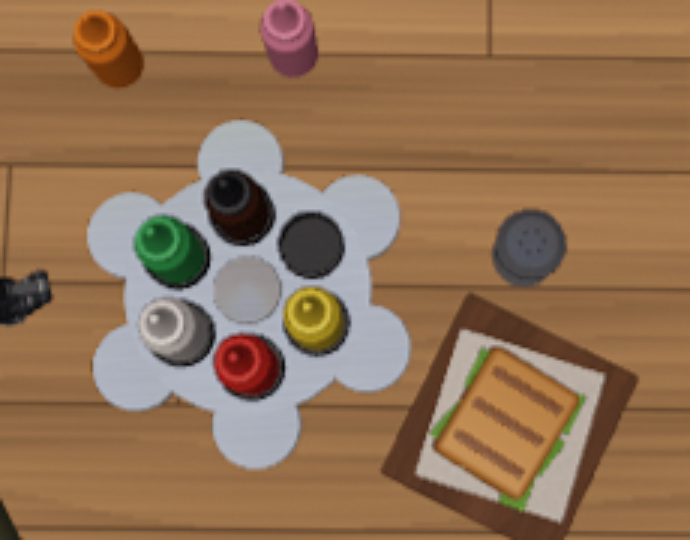

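The crop shows the yellow bottle at (315,318) on the line from the hub (247,290) to the board's middle (510,415). The gripper is clear and the tray is still.

```bash
python3 -c "
from cell import env
print(env.close_job())"
```

```text
the job is handed in; nothing more can be done
None
```

The job is handed in: the carousel is at rest with the mustard bottle about 1° off the board line (11° allowed), all bottles upright, and the sandwich, shaker and dome untouched; the hand-in returned no verdict.

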